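# Check the stop of a trolley's brake lever

## Task

Two hand levers from a clay trolley stand on the bench for service; check that the brake lever, the one with the red sleeve, stops short of its handlebar. With the outside of the fingers push the red sleeve from its outer side towards the bar until the lever comes up against its stop, keep it there for two seconds without forcing it, then let it return all the way out and move clear. Do not grip the lever, do not touch the bars, and leave the blue lever and the loose things alone.

Things in the scene. Friction and masses are not known exactly. Their poses are not given: they have to be found in the camera images.
- red_stand: Fixed grey steel bench stand: base plate 110x210x10 mm, two 12 mm thick uprights at its y = +-92 mm that carry a level handlebar along its y axis, centre line 120 mm above the bench (bolt heads up to 142 mm). The red lever sits on its -x side, which roughly faces the robot (yaw up to 0.35 rad either way). Origin: on the bench, midway between the uprights.
- red_bar: The fixed handlebar of that stand: 236 mm long along its own y, with a black rubber grip of 15 mm radius. Origin on its centre line, mid-length, 120 mm above the bench.
- red_lever (a joint): Angle of the red lever: 0 = fully out (rest), grows as it is pressed towards the bar; solid stop at 0.42, where a gap of about 10 mm to the rubber grip remains. It turns about a vertical axis (positive = anticlockwise from above). A spring returns it to 0: at the red sleeve it takes about 2.5 N to start and about 7.5 N to reach the stop.
- red_pad (a point): Centre of the red plastic sleeve near the lever's free end, 120 mm above the bench. Sleeve 50 mm long, 24 high, 13 thick (outer face 6.5 mm from the point), with a round end 18 mm across beyond it. The point turns with the lever: +y points along the blade to the pivot, 100 mm away; -x is the outer side, to be pressed; +x looks to the bar. Full travel here 41 mm. Free space above and on the outer side.
- red_pivot (a point): Pivot of the red lever, on the hinge axis at lever height, 30 mm on the -x side and 60 mm on the +y side of the bar's middle. Same axes as red_pad.
- blue_stand: Fixed grey steel bench stand: base plate 110x210x10 mm, two 12 mm thick uprights at its y = +-92 mm that carry a level handlebar along its y axis, centre line 120 mm above the bench (bolt heads up to 142 mm). The blue lever sits on its -x side, which roughly faces the robot (yaw up to 0.35 rad either way). Origin: on the bench, midway between the uprights.
- blue_bar: The fixed handlebar of that stand: 236 mm long along its own y, with a black rubber grip of 15 mm radius. Origin on its centre line, mid-length, 120 mm above the bench.
- blue_lever (a joint): Angle of the blue lever: 0 = fully out (rest), grows as it is pressed towards the bar; solid stop at 0.42, where a gap of about 10 mm to the rubber grip remains. It turns about a vertical axis (positive = anticlockwise from above). A spring returns it to 0: at the blue sleeve it takes about 2.5 N to start and about 7.5 N to reach the stop.
- blue_pad (a point): Centre of the blue plastic sleeve near the lever's free end, 120 mm above the bench. Sleeve 50 mm long, 24 high, 13 thick (outer face 6.5 mm from the point), with a round end 18 mm across beyond it. The point turns with the lever: +y points along the blade to the pivot, 100 mm away; -x is the outer side, to be pressed; +x looks to the bar. Full travel here 41 mm. Free space above and on the outer side.
- blue_pivot (a point): Pivot of the blue lever, on the hinge axis at lever height, 30 mm on the -x side and 60 mm on the +y side of the bar's middle. Same axes as blue_pad.
- dye_bottle: blue plastic bottle with white cap, 33x34x98 mm, standing loose towards the back. Origin: middle of its underside.
- spice_jar: small clear jar with grey cap and cream powder, 45x45x80 mm, standing loose towards the back. Origin: middle of its underside.
- canister: small grey-white canister with black lid, 36x36x56 mm, standing loose in front, between the two stands. Origin: middle of its underside.
- clay_whistle: small brown glazed clay animal, 30x46x46 mm, standing loose towards the back. Origin: middle of its underside.
- marker_pen: white and red marker pen, 17x135x16 mm, lying loose in front. Origin: middle of its underside.

How it is judged (in metres and radians):
On the way, in this order (a step that is already met when the one before it is completed fails the run):
1. the fingers hold the red lever against its stop for 1.5 s (value of joint red_lever above 0.4 rad and contact force between the fingers and red_lever above 2 N), for 1.5 s.
2. the red lever is back out (value of joint red_lever below 0.04 rad), for 0.2 s.
At the end, for the whole second after the job is handed in: the red lever was held within 0.02 rad of its stop by the fingers for 1.5 s and is fully out again (within 0.04 rad); the blue lever is out (within 0.04 rad), and every loose thing is within 30 mm of its start (value of joint each of red_lever, blue_lever below 0.04 rad and distance of each of dye_bottle, spice_jar, canister, clay_whistle, marker_pen from where it was at the start of the episode below 0.03 m); the robot touches nothing.
It fails at once if the lever is pinched or straddled: the fingers touch it while the point between the finger pads is not on its outer side (contact force between the fingers and red_lever above 0.5 N and x of the grasp point in the frame of red_pad above -0.006 m).
It fails at once if the red lever is forced (over 40 N) (contact force between any of the arm, the fingers and red_lever above 40 N).
It fails at once if the robot touches a handlebar (contact force between any of the arm, the fingers and red_bar above 1 N or contact force between any of the arm, the fingers and blue_bar above 1 N).
It fails at once if the blue lever is moved (value of joint blue_lever above 0.06 rad).
It fails at once if a loose thing is lifted, carried or knocked away (distance of any of dye_bottle, spice_jar, canister, clay_whistle, marker_pen from where it was at the start of the episode above 0.03 m).
It also fails if it takes over 48 s, if anything falls off the work surface, if the arm or the gripper's body presses on something with over 40 N, if the wrist force passes 120 N, or if a joint passes its speed limit or range.

## Robot

A 6-joint arm with a two-finger parallel gripper is mounted at the origin on a cart in front of the work surface, level with it; the furniture and walls round the work are solid. World frame = base frame: x ahead of the robot, y to its left, z up, the work surface at z = 0. Lengths are in mm, angles in rad, forces in N, time in s.
With the tool pointing down it reaches from about 275 to 1000 mm from the base axis. Payload 8.4 kg.
Tool frame: the origin (TCP) lies at the very end of the fingers, on their centre line; the grasp point (between the pads) lies r.hold_point_z behind it (r.hold_point_z is the distance from the TCP to the grasp point, in mm); x points along the fingers, z is the direction in which the jaws open and shut, and the axes are right-handed (so a half turn about x gives the same grasp; the last joint's range is limited). The gripper opens to 85 mm and grips with 20 to 120 N. Pads are 22 mm wide; open, the fingers measure 114 mm over their backs; the gripper's body (76 mm by 85 mm) begins 54 mm behind the grasp point. The pads swing forward as they close: fully open they stand 13 mm farther back than shut.
Start: joints at [-1.179, 0.353, 1.633, -0, 1.155, -0.002], TCP at [239.811, -577.164, 231.281] pointing down, gripper open.
Joint ranges: [-2.63, 2.63], [-0.92, 2.1], [0.06, 2.66], [-1.3, 4.44], [0, 2.69], [-3.02, 3.02]. Speed limits (rad/s): [2.22, 2.22, 2.79, 3.14, 3.14, 3.14].

## Interface

Orientations are given as [roll, pitch, yaw] about the fixed x, y, z axes, in that order (R = Rz(yaw) Ry(pitch) Rx(roll)).
In Python, from rig import r gives the robot as it stands.
- The arm moves only by the tool jog_arm, never from a script. Its argument "series" is a list of rows, each a list of 7 numbers: the turn, a rotation vector about the tool's x, y, z in degrees, then the shift along the tool's x, y, z in cm, then the opening, from 0 (shut) to 1 (fully open). In form: [[wx, wy, wz, tx, ty, tz, fingers], ...]. A call has 1 to 20 rows; each row shifts and turns the commanded pose from where the row before left it, along the tool's axes as they then stand; what a row does not reach is not made up. A row lasts 1/10 s, in which the tool goes at most 50 mm and 8.59 degrees, less where a joint would pass 70% of its speed; a pose out of reach is approached as far as the arm can. A call with a gripper value outside its range is refused whole. The fingers move at their own pace and stop on an object; "force" is the grip in N (left out, the last holds). Time passes only in rows, so rows that do not move let the fingers close. It gives the time, the measured TCP pose, the force and the opening at its end, in the units of the state.
- r.sense(): the state, without advancing time (a new reading comes with each control period).
- r.grab_frame(name): name is "side" or "top"; returns (picture, depth): 420x560x3 uint8, red, green, blue; 420x560 float32, mm along the optical axis (not along the pixel's ray), 0 where there is no reading.
- r.get_calibration(name): a dict with "mtx" (3x3 intrinsics, pixels), "dist" ([k1, k2, p1, p2, k3] as OpenCV has them; the pictures are not rectified), "position" and "rotation" of the camera in the world. Camera axes: x right, y down, z forward; pixel columns grow to the right and rows downward; lengths in mm; the calibration is good to about 2 mm. A picture is of the moment at which its call begins. get_calibration takes no time and is no camera call.
- r.sign_off(): hands the job in, once; it reports no verdict.
The state is a dict: "clock": time; "qpos": joint angles; "qvel": joint speeds; "joint_efforts": joint torques, N m; "eef_pos": TCP position; "tcp_rot": TCP orientation; "contact_force": force on the tool from outside, world axes, zero at the start; "wrist_torque": the same for the moment, N m; "opening": opening from 0.0 (shut) to 1.0 (fully open).
Only numpy, scipy, OpenCV 4.12 (cv2) and the standard library are available. Lean on these libraries where they do the work, as an engineer would, in place of code of your own. Each camera call takes 0.05 s, during which the arm holds its last target.

## Working session

There is one attempt and no reset: what is moved stays moved. The work goes in short steps, Python scripts to look and compute and a tool call to move; the robot and the scene stay as the last step left them, time stands still between calls to the robot, and variables do not carry over. Pictures are saved under pics/ and viewed, and the job is handed in when it is done.

Besides the shell and the picture viewer there is one more tool, called after "Emit:" as name(argument=value, ...) on one line, values as JSON. jog_arm: Moves the arm, as the interface text tells. Its arguments: {"type":"object","properties":{"series":{"type":"array"},"force":{"type":"number"}},"required":["series"]}

```bash
mkdir -p pics; ls; python3 - <<'E'
from rig import r
import cv2,numpy as np
print(r.sense(), r.hold_point_z)
for n in("side","top"):
    p,d=r.grab_frame(n); cv2.imwrite(f"pics/{n}0.png",p[:,:,::-1]); np.savez(f"{n}0.npz",p=p,d=d)
    print(r.get_calibration(n))
E
```

```text
pics
{'clock': 0.0, 'qpos': array([-1.17940349e+00,  3.53655640e-01,  1.63413042e+00, -1.41960616e-05,
        1.15518036e+00, -2.42171869e-03]), 'qvel': array([-0.00075025,  0.00040798, -0.00058132, -0.00199956,  0.00146119,
       -0.00033031]), 'joint_efforts': array([ 1.15256866e-03, -6.05247402e+01, -3.42065442e+01, -7.46484739e-05,
        9.21894272e-03, -2.61381956e-05]), 'eef_pos': array([ 239.62602601, -576.73210685,  230.55858218]), 'tcp_rot': array([-3.13456647,  1.56942249,  1.97164281]), 'contact_force': array([-0.41586533, -0.03138766,  0.50755889]), 'wrist_torque': array([-0.00713923,  0.00131712,  0.07382614]), 'opening': 0.997300443883797} 18.700000000000003
{'mtx': array([[538.91483105,   0.        , 285.19996419],
       [  0.        , 538.91483105, 209.18133999],
       [  0.        ,   0.        ,   1.        ]]), 'dist': array([-0.12929912,  0.        ,  0.        ,  0.        ,  0.        ]), 'position': array([308.26372672, 923.41260026, 954.25463052]), 'rotation': array([-2.28720703, -0.01345565, -2.83880598])}
{'mtx': array([[407.73483014,   0.        , 278.22620425],
       [  0.        , 407.73483014, 204.52209536],
       [  0.        ,   0.        ,   1.        ]]), 'dist': array([0.00513806, 0.        , 0.        , 0.        , 0.        ]), 'position': array([ 371.7034029 ,   -5.06915332, 1191.2733902 ]), 'rotation': array([-2.97181782,  0.00695387, -1.56322025])}
```

View pics/side0.png

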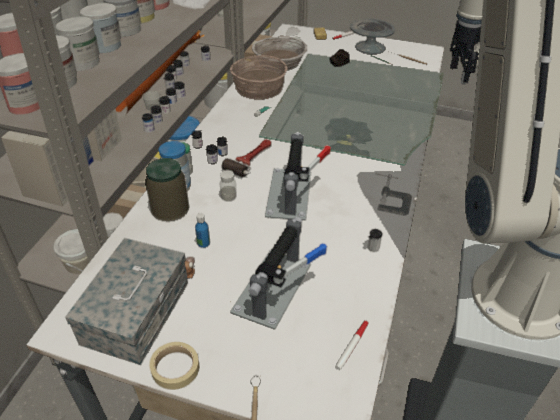

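View pics/top0.png

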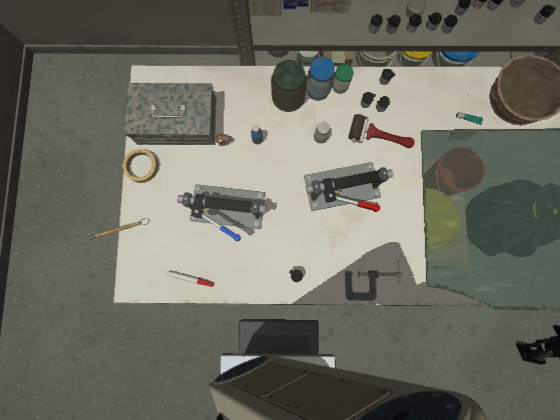

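The red lever's sleeve is at about (365–378, 207) in the top view and (320,157) in the side view. The blue one is further left, and the canister is at (296,274). Next I measure them.

```bash
cat > h.py <<'E'
import numpy as np,cv2
from scipy.spatial.transform import Rotation as R
from rig import r
def cloud(n,d):
    c=r.get_calibration(n)
    v,u=np.mgrid[:420,:560]
    q=cv2.undistortPoints(np.stack([u,v],-1).reshape(-1,1,2).astype(float),c['mtx'],c['dist']).reshape(420,560,2)
    P=np.dstack([q,np.ones((420,560))])*d[...,None]
    return P@R.from_euler('xyz',c['rotation']).as_matrix().T+c['position']
E
python3 - <<'E'
from h import *
for n in("side","top"):
    z=np.load(n+"0.npz");p=z['p'].astype(int);W=cloud(n,z['d'])
    ok=z['d']>0
    print(n,'bench z',[W[y,x].round() for y,x in ([(150,250),(280,120),(270,340)] if n=='top' else [(280,340),(200,360)])])
    hi=ok&(W[...,2]>95)&(W[...,2]<150)
    for nm,m in(("red",(p[...,0]>120)&(p[...,1]<70)&(p[...,2]<70)),("blue",(p[...,2]>110)&(p[...,0]<90))):
        m=m&hi&(W[...,0]>200)&(W[...,0]<520)&(abs(W[...,1])<300)
        X=W[m];print(nm,len(X),X.mean(0).round(1),X.min(0).round(),X.max(0).round())
        rect=cv2.minAreaRect(X[:,:2].astype(np.float32));print(rect)
    m=hi&(p.max(-1)<70)&(abs(W[...,2]-130)<14)&(W[...,0]>250)&(W[...,0]<520)
    for s,k in(("redbar",(W[...,1]<-50)&(W[...,1]>-320)),("bluebar",(W[...,1]>-20)&(W[...,1]<250))):
        X=W[m&k];print(s,len(X),cv2.minAreaRect(X[:,:2].astype(np.float32)),X.max(0))
# heights around the red stand / path
z=np.load("top0.npz");W=cloud("top",z['d'])
print(W[150:310:6,300:440:8,2].round().astype(int))
print(W[250,300],W[200,430],W[285,370])
E
```

```text
side bench z [array([424.,  79.,   4.]), array([ 437., -224.,    4.])]<stdin>:9: RuntimeWarning: Mean of empty slice.
  ret = um.true_divide(
Traceback (most recent call last):
ValueError: zero-size array to reduction operation minimum which has no identity
```

```bash
python3 - <<'E'
import cv2
a=cv2.imread('pics/top0.png')[140:310,280:460];cv2.imwrite('pics/topc.png',cv2.resize(a,None,fx=3.2,fy=3.2,interpolation=cv2.INTER_CUBIC))
E
```

```text
(no output)
```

View pics/topc.png

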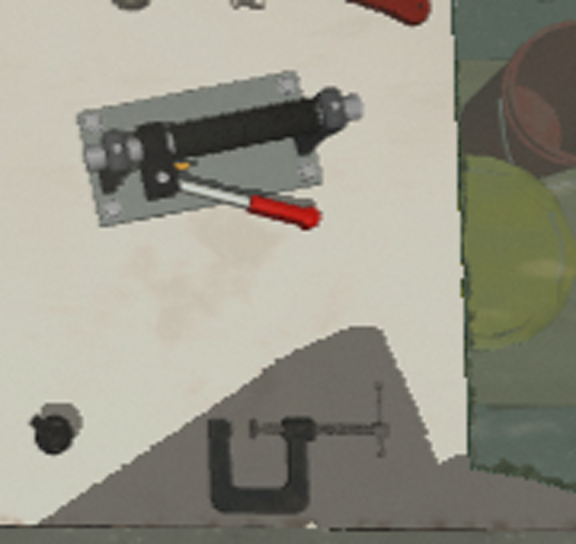

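The crop shows the red sleeve about (250–318, 200–220), the pivot at about (160,178), and a clamp in front that casts no height concern yet. My x limits were too tight, so I'll widen them.

```bash
python3 - <<'E'
from h import *
for n in("side","top"):
    z=np.load(n+"0.npz");p=z['p'].astype(int);W=cloud(n,z['d'])
    ok=z['d']>0
    hi=ok&(W[...,2]>90)&(W[...,2]<155)&(W[...,0]>250)&(W[...,0]<700)&(abs(W[...,1])<450)
    for nm,m in(("red",(p[...,0]>110)&(p[...,1]<80)&(p[...,2]<80)),("blue",(p[...,2]>100)&(p[...,0]<90))):
        X=W[m&hi];print(n,nm,len(X))
        if len(X): print(X.mean(0).round(1),X.min(0).round(),X.max(0).round(),cv2.minAreaRect(X[:,:2].astype(np.float32)))
    m=hi&(p.max(-1)<60)
    for s,k in(("redbar",(W[...,1]<-50)),("bluebar",(W[...,1]>-20))):
        X=W[m&k];print(s,len(X),cv2.minAreaRect(X[:,:2].astype(np.float32)) if len(X) else'',X.max(0) if len(X) else '')
z=np.load("top0.npz");W=cloud("top",z['d'])
for u,v in [(250,150),(340,240),(330,196),(355,203),(372,207),(378,208),(370,180),(360,290),(375,274),(296,274),(430,200),(430,260)]: print(u,v,W[v,u].round(),z['p'][v,u])
E
```

```text
side red 84
[ 550.  -236.   130.7] [ 540. -266.  114.] [ 562. -206.  137.] ((550.6370239257812, -236.35153198242188), (61.277652740478516, 13.901151657104492), 77.49506378173828)
side blue 194
[475.5 130.4 128.6] [459. 103. 114.] [495. 154. 137.] ((476.587646484375, 127.56288146972656), (56.1871452331543, 16.599533081054688), 56.7215576171875)
redbar 501 ((609.4819946289062, -182.29074096679688), (58.76179122924805, 193.3527069091797), 14.198761940002441) [652.71127905 -82.09523321 145.45480201]
bluebar 970 ((542.7385864257812, 161.47857666015625), (190.6658477783203, 58.632022857666016), 81.81353759765625) [582.34522922 256.21039722 142.79312232]
top red 106
[ 552.9 -235.3  130.5] [ 540. -262.  126.] [ 565. -207.  136.] ((552.5992431640625, -233.575927734375), (56.15471267700195, 16.485931396484375), 80.1227798461914)
top blue 104
[477.3 128.5 131.4] [459. 105. 126.] [495. 155. 136.] ((478.2690124511719, 128.5872344970703), (56.83705139160156, 14.219759941101074), 56.05801010131836)
redbar 721 ((609.95068359375, -183.68507385253906), (60.496376037597656, 193.0108642578125), 14.944339752197266) [652.04808329 -89.55537696 141.38623956]
bluebar 632 ((554.2591552734375, 150.46240234375), (59.48639678955078, 184.3184051513672), 3.0997586250305176) [580.67307212 242.7389042  143.27382439]
250 150 [743.  92.   0.] [200 194 178]
340 240 [ 472. -176.    2.] [203 197 184]
330 196 [ 576. -132.  137.] [168 166 166]
355 203 [ 560. -200.  126.] [185 188 175]
372 207 [ 549. -244.  129.] [188  35  25]
378 208 [ 546. -259.  130.] [177  22  16]
370 180 [ 622. -241.  127.] [36 36 33]
360 290 [ 330. -231.   -3.] [112 107 101]
375 274 [ 375. -270.   21.] [49 48 45]
296 274 [373. -46.  58.] [44 45 42]
430 200 [ 591. -441.    9.] [111 118  74]
430 260 [ 416. -431.    9.] [ 99 105  88]
```

```bash
python3 - <<'E'
from h import *
z=np.load("top0.npz");p=z['p'].astype(int);W=cloud("top",z['d'])
hi=(W[...,2]>127)&(W[...,2]<140)&(p.max(-1)<60)&(W[...,1]<-170)&(W[...,1]>-245)&(W[...,0]>590)&(W[...,0]<660)
X=W[hi];l=cv2.fitLine(X[:,:2].astype(np.float32),2,0,.01,.01).ravel();print('bar',len(X),l, np.arctan2(l[0],-l[1]))
for n in("top","side"):
    z=np.load(n+"0.npz");p=z['p'].astype(int);W=cloud(n,z['d'])
    lev=(W[...,2]>110)&(W[...,2]<140)&(p[...,0]>110)&(p[...,1]<80)&(W[...,0]>530)&(W[...,0]<575)&(W[...,1]<-150)&(W[...,1]>-280)
    X=W[lev];l=cv2.fitLine(X[:,:2].astype(np.float32),2,0,.01,.01).ravel();print('lev',len(X),l)
s=r.sense();M=R.from_euler('xyz',s['tcp_rot']).as_matrix();print(M.round(3))
for yaw in(.2,):
    piv=None
E
```

```text
bar 264 [ 2.2989210e-01 -9.7321612e-01  6.2408691e+02 -2.0742331e+02] 0.23196681
lev 106 [ 2.4491736e-01  9.6954393e-01  5.5293359e+02 -2.3530939e+02]
lev 84 [ 2.3314078e-01  9.7244298e-01  5.4997168e+02 -2.3604808e+02]
[[-0.     0.923  0.384]
 [ 0.001  0.384 -0.923]
 [-1.    -0.    -0.001]]
```

Geometry agrees: the pivot is 29.5 mm from the bar line (30 expected), and stand yaw is about 0.2. The rest pad is at about (553,−229) and the stop pad at about (595,−230), so I push along world +x using the side face of the shut fingers. First I shut the fingers, align the tool and move to the outer side at height.

Emit:
jog_arm(series=[[7.5, 0, 0, 0, 0, 0, 0], [7.5, 0, 0, 0, 0, 0, 0], [7.6, 0, 0, 0, 0, 0, 0], [0, 0, 0, 0.2, 2, -2.92, 0], [0, 0, 0, 0.2, 2, -2.92, 0], [0, 0, 0, 0.2, 2, -2.92, 0], [0, 0, 0, 0.2, 2, -2.92, 0], [0, 0, 0, 0.2, 2, -2.92, 0], [0, 0, 0, 0.2, 2, -2.92, 0], [0, 0, 0, 0.2, 2, -2.92, 0], [0, 0, 0, 0.2, 2, -2.92, 0], [0, 0, 0, 0.2, 2, -2.92, 0], [0, 0, 0, 0.2, 2, -2.92, 0], [0, 0, 0, 0.2, 2, -2.92, 0], [0, 0, 0, 0.2, 2, -2.92, 0], [0, 0, 0, 0, 0, 0, 0], [0, 0, 0, 0, 0, 0, 0], [0, 0, 0, 0, 0, 0, 0]], force=20)

```text
clock: 1.9
eef_pos: [479.6, -227.4, 207.1]
tcp_rot: [-1.455, 1.57, -3.027]
contact_force: [0.3, -0.9, 0.5]
opening: 0.002
```

Emit:
jog_arm(series=[[0, 0, 0, 2.7, 0, 0, 0], [0, 0, 0, 2.7, 0, 0, 0], [0, 0, 0, 2.7, 0, 0, 0], [0, 0, 0, 2.6, 0, 0, 0], [0, 0, 0, 0, 0, 0, 0], [0, 0, 0, 0, 0, 0, 0]])

```text
clock: 2.5
eef_pos: [479.6, -227.6, 100.5]
tcp_rot: [-1.902, 1.57, 2.809]
contact_force: [0.5, 0.1, 0.3]
opening: -0.002
```

```bash
python3 - <<'E'
from h import *
s=r.sense();print(R.from_euler('xyz',s['tcp_rot']).as_matrix().round(3),s['eef_pos'],s['contact_force'],s['qpos'])
o=[]
for n in("side","top"):
    p,d=r.grab_frame(n);o.append((p,d));W=cloud(n,d)
    sel=(W[...,2]>95)&(W[...,2]<165)&(abs(W[...,0]-480)<40)&(abs(W[...,1]+227)<50);X=W[sel];print(n,len(X),X.min(0).round(),X.max(0).round())
a=o[0][0][110:230,240:400];b=o[1][0][140:260,300:460]
cv2.imwrite('pics/pre.png',cv2.resize(np.hstack([a,b]),None,fx=2.5,fy=2.5,interpolation=cv2.INTER_CUBIC)[:,:,::-1])
E
```

```text
[[-0.001  1.    -0.002]
 [ 0.    -0.002 -1.   ]
 [-1.    -0.001 -0.   ]] [ 479.56349184 -227.64972886  100.52999516] [0.50141687 0.08826388 0.33943171] [-4.45968081e-01  3.76110710e-01  1.94289208e+00 -1.32400490e-04
  8.23445916e-01  1.12677886e+00]
side 111 [ 467. -234.  102.] [ 489. -185.  165.]Traceback (most recent call last):
  File "<stdin>", line 6, in <module>
    return umr_minimum(a, axis, None, out, keepdims, initial, where)
ValueError: zero-size array to reduction operation minimum which has no identity
```

The finger measures x 467–489, i.e. ±11 mm as expected. I'll approach to just short of contact.

Emit:
jog_arm(series=[[0, 0, 0, 0, 2.0, 0, 0], [0, 0, 0, 0, 1.5, 0, 0], [0, 0, 0, 0, 1.0, 0, 0], [0, 0, 0, 0, 0.5, 0, 0], [0, 0, 0, 0, 0.5, 0, 0], [0, 0, 0, 0, 0.5, 0, 0], [0, 0, 0, 0, 0, 0, 0]])

```text
clock: 3.3
eef_pos: [539.7, -226.8, 100.0]
tcp_rot: [-1.834, 1.569, 2.878]
contact_force: [-2.9, 1.0, 1.7]
opening: 0.005
```

```bash
python3 - <<'E'
from h import *
o=[]
for n in("side","top"):
    p,d=r.grab_frame(n);o.append(p)
a=o[0][110:230,240:400];b=o[1][140:260,300:460]
cv2.imwrite('pics/pre.png',cv2.resize(np.hstack([a,b]),None,fx=2.5,fy=2.5,interpolation=cv2.INTER_CUBIC)[:,:,::-1])
E
```

```text
(no output)
```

View pics/pre.png

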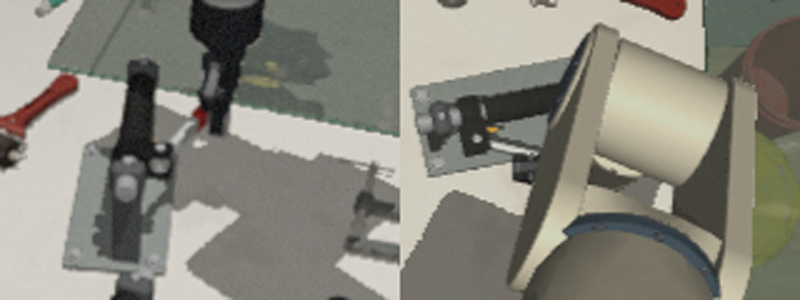

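The side view shows the finger at (215,120) against the outer face of the red sleeve. I summed the rows to 60 mm rather than the 45 mm I intended, so contact is already light at 2.9 N, which does no harm. Now I press gently.

Emit:
jog_arm(series=[[0, 0, 0, 0, 0.4, 0, 0], [0, 0, 0, 0, 0.4, 0, 0], [0, 0, 0, 0, 0.4, 0, 0], [0, 0, 0, 0, 0.4, 0, 0], [0, 0, 0, 0, 0.4, 0, 0], [0, 0, 0, 0, 0.4, 0, 0], [0, 0, 0, 0, 0, 0, 0], [0, 0, 0, 0, 0, 0, 0]])

```text
clock: 4.2
eef_pos: [563.5, -227.5, 100.1]
tcp_rot: [-1.244, 1.569, -2.815]
contact_force: [-5.8, -4.0, 1.9]
opening: 0.0
```

Emit:
jog_arm(series=[[0, 0, 0, 0, 0.2, 0, 0], [0, 0, 0, 0, 0.2, 0, 0], [0, 0, 0, 0, 0.2, 0, 0], [0, 0, 0, 0, 0.2, 0, 0], [0, 0, 0, 0, 0, 0, 0]])

```text
clock: 4.7
eef_pos: [571.3, -227.5, 100.0]
tcp_rot: [-1.32, 1.569, -2.891]
contact_force: [-7.5, -4.4, 3.0]
opening: 0.001
```

Emit:
jog_arm(series=[[0, 0, 0, 0, 0.1, 0, 0], [0, 0, 0, 0, 0.1, 0, 0], [0, 0, 0, 0, 0, 0, 0]])

```text
clock: 5.0
eef_pos: [573.1, -227.5, 100.1]
tcp_rot: [-1.38, 1.569, -2.951]
contact_force: [-8.1, -4.9, 2.8]
opening: -0.004
```

Emit:
jog_arm(series=[[0, 0, 0, 0, 0.1, 0, 0], [0, 0, 0, 0, 0.1, 0, 0], [0, 0, 0, 0, 0, 0, 0]])

```text
clock: 5.3
eef_pos: [575.0, -227.4, 100.1]
tcp_rot: [-1.489, 1.568, -3.06]
contact_force: [-8.0, -5.2, 2.7]
opening: -0.001
```

Emit:
jog_arm(series=[[0, 0, 0, 0, 0.1, 0, 0], [0, 0, 0, 0, 0, 0, 0]])

```text
clock: 5.5
eef_pos: [576.0, -227.3, 100.1]
tcp_rot: [-1.499, 1.568, -3.07]
contact_force: [-7.7, -2.9, 2.6]
opening: -0.001
```

Emit:
jog_arm(series=[[0, 0, 0, 0, 0.1, 0, 0], [0, 0, 0, 0, 0, 0, 0]])

```text
clock: 5.7
eef_pos: [576.9, -227.2, 100.1]
tcp_rot: [-1.556, 1.568, -3.128]
contact_force: [-8.8, -3.3, 2.6]
opening: -0.001
```

Emit:
jog_arm(series=[[0, 0, 0, 0, 0.1, 0, 0], [0, 0, 0, 0, 0, 0, 0]])

```text
clock: 5.9
eef_pos: [577.2, -227.2, 100.0]
tcp_rot: [-1.607, 1.567, 3.105]
contact_force: [-10.7, -3.5, 4.1]
opening: 0.001
```

The TCP has stalled (0.3 mm moved of 1 mm commanded) and the force is rising, so this looks like the stop. I'll add a little preload and check.

Emit:
jog_arm(series=[[0, 0, 0, 0, 0.1, 0, 0], [0, 0, 0, 0, 0, 0, 0]])

```text
clock: 6.1
eef_pos: [577.4, -227.2, 99.9]
tcp_rot: [-1.63, 1.565, 3.082]
contact_force: [-14.2, -2.9, 7.8]
opening: 0.0
```

```bash
python3 - <<'E'
from h import *
print(r.sense()['contact_force'],r.sense()['eef_pos'])
p,d=r.grab_frame("side");W=cloud("side",d);p_=p.astype(int)
lev=(W[...,2]>110)&(W[...,2]<140)&(p_[...,0]>110)&(p_[...,1]<80)&(W[...,0]>530)&(W[...,0]<625)&(W[...,1]<-150)&(W[...,1]>-290)
X=W[lev];print(len(X),X.mean(0) if len(X) else'')
cv2.imwrite('pics/press.png',cv2.resize(p[110:230,240:400],None,fx=4.5,fy=4.5,interpolation=cv2.INTER_CUBIC)[:,:,::-1])
E
```

```text
[-14.22128148  -2.91100862   7.82064995] [ 577.3697457  -227.21528518   99.92715136]
5 [ 593.89588408 -212.38570936  132.40159557]
```

View pics/press.png

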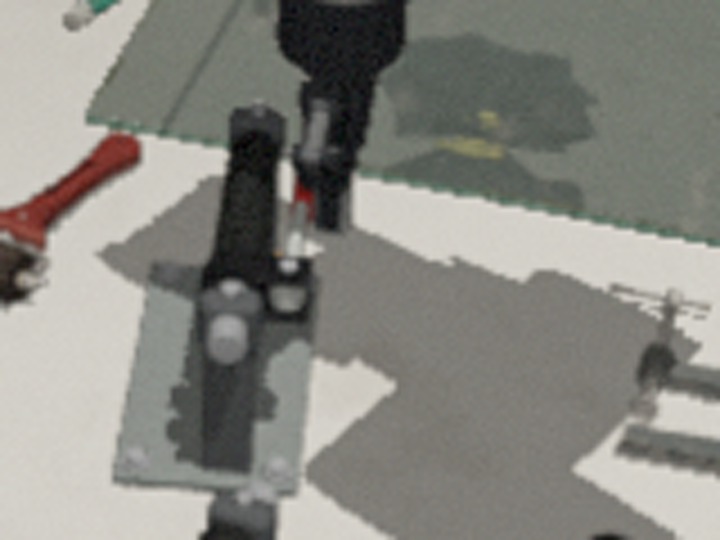

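In the side view the lever (290–310, 190–250) is parallel to the bar with a gap left, and the force is about 14 N. The sleeve centre is at x≈594, as predicted for the stop. Now I hold for 2.2 s.

Emit:
jog_arm(series=[[0, 0, 0, 0, 0, 0, 0], [0, 0, 0, 0, 0, 0, 0], [0, 0, 0, 0, 0, 0, 0], [0, 0, 0, 0, 0, 0, 0], [0, 0, 0, 0, 0, 0, 0], [0, 0, 0, 0, 0, 0, 0], [0, 0, 0, 0, 0, 0, 0], [0, 0, 0, 0, 0, 0, 0], [0, 0, 0, 0, 0, 0, 0], [0, 0, 0, 0, 0, 0, 0], [0, 0, 0, 0, 0, 0, 0], [0, 0, 0, 0, 0, 0, 0], [0, 0, 0, 0, 0, 0, 0], [0, 0, 0, 0, 0, 0, 0], [0, 0, 0, 0, 0, 0, 0], [0, 0, 0, 0, 0, 0, 0], [0, 0, 0, 0, 0, 0, 0], [0, 0, 0, 0, 0, 0, 0], [0, 0, 0, 0, 0, 0, 0], [0, 0, 0, 0, 0, 0, 0]])

```text
clock: 8.15
eef_pos: [577.4, -227.2, 99.9]
tcp_rot: [-1.642, 1.565, 3.07]
contact_force: [-13.3, -3.2, 5.9]
opening: 0.001
```

Emit:
jog_arm(series=[[0, 0, 0, 0, 0, 0, 0], [0, 0, 0, 0, 0, 0, 0]])

```text
clock: 8.35
eef_pos: [577.4, -227.2, 99.9]
tcp_rot: [-1.634, 1.565, 3.078]
contact_force: [-13.7, -3.1, 7.2]
opening: -0.001
```

The hold stayed steady at about 14 N with no motion. Now I back off slowly so the lever follows, move clear, then rise.

Emit:
jog_arm(series=[[0, 0, 0, 0, -0.4, 0, 0], [0, 0, 0, 0, -0.4, 0, 0], [0, 0, 0, 0, -0.4, 0, 0], [0, 0, 0, 0, -0.4, 0, 0], [0, 0, 0, 0, -0.4, 0, 0], [0, 0, 0, 0, -0.4, 0, 0], [0, 0, 0, 0, -0.4, 0, 0], [0, 0, 0, 0, -0.4, 0, 0], [0, 0, 0, 0, -0.4, 0, 0], [0, 0, 0, 0, -0.4, 0, 0], [0, 0, 0, 0, -0.4, 0, 0], [0, 0, 0, 0, -0.6, 0, 0], [0, 0, 0, 0, -1, 0, 0], [0, 0, 0, 0, -1.5, 0, 0], [0, 0, 0, 0, -2, 0, 0], [0, 0, 0, 0, 0, 0, 0], [0, 0, 0, 0, 0, 0, 0], [0, 0, 0, 0, 0, 0, 0]])

```text
clock: 10.15
eef_pos: [485.7, -227.2, 100.6]
tcp_rot: [1.193, 1.57, -0.379]
contact_force: [0.7, 0.3, -0.1]
opening: -0.003
```

Emit:
jog_arm(series=[[0, 0, 0, -3, 0, 1, 0], [0, 0, 0, -3, 0, 3, 0], [0, 0, 0, -3, 0, 4, 0], [0, 0, 0, -3, 0, 4, 0], [0, 0, 0, 0, 0, 4, 0], [0, 0, 0, 0, 0, 4, 0], [0, 0, 0, 0, 0, 0, 0], [0, 0, 0, 0, 0, 0, 0]])

```text
clock: 10.95
eef_pos: [485.0, -427.4, 219.8]
tcp_rot: [-2.74, 1.57, 1.97]
contact_force: [0.3, 0.5, 0.2]
opening: 0.002
```

```bash
python3 - <<'E'
from h import *
o=[]
for n in("side","top"):
    p,d=r.grab_frame(n);o.append(p);W=cloud(n,d);q=p.astype(int)
    lev=(W[...,2]>110)&(W[...,2]<140)&(q[...,0]>110)&(q[...,1]<80)&(W[...,0]>530)&(W[...,0]<625)&(W[...,1]<-150)&(W[...,1]>-280)
    X=W[lev]
    if len(X)>5: print(n,len(X),X.mean(0).round(1),cv2.fitLine(X[:,:2].astype(np.float32),2,0,.01,.01).ravel())
print(r.sense()['contact_force'],r.sense()['eef_pos'])
cv2.imwrite('pics/end_s.png',o[0][:,:,::-1]);cv2.imwrite('pics/end_t.png',o[1][:,:,::-1])
E
```

```text
side 89 [ 549.8 -236.1  130.6] [ 2.1820773e-01  9.7590232e-01  5.4982928e+02 -2.3610425e+02]
top 107 [ 553.  -235.5  130.5] [ 2.3966120e-01  9.7085661e-01  5.5296466e+02 -2.3548228e+02]
[ 0.29913322 -0.24343149 -0.11331219] [ 485.04481856 -425.96609186  219.89654049]
```

View pics/end_s.png

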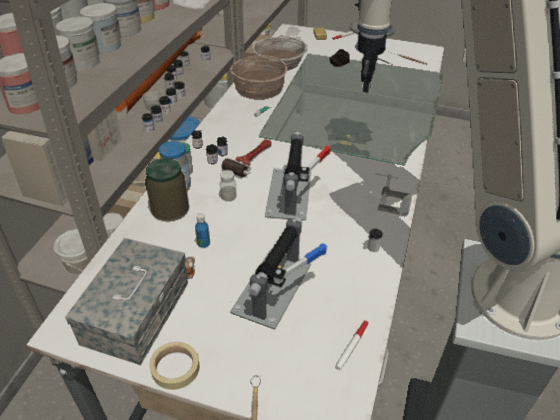

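View pics/end_t.png

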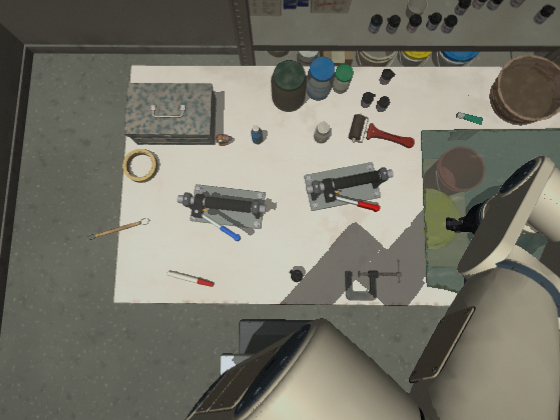

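The red lever is back at its starting position: sleeve mean (553.0,−235.5), against (552.9,−235.3) before. The blue lever and loose things are at the same pixels as at the start, and the gripper is clear and reads no force. Handing in.

```bash
python3 -c "
from rig import r
print(r.sign_off())"
```

```text
the job is handed in; nothing more can be done
None
```

The brake lever stops short of its handlebar. I pushed the red sleeve from its outer side with the shut fingers until it stalled on its stop. I held it there at about 14 N for over 2 s, let it return all the way, and moved the arm clear. The job was handed in after about 11 s.

**At the stop:** over the last two 1 mm steps the fingers moved only 0.2–0.3 mm each, and the force rose from about 9 to 14 N. The lever stood parallel to the bar with a gap still visible. The fingers covered most of the sleeve in that view, so I judged the stop by the stall, the force and the expected position. I did not measure the angle directly.

**After release:** the red sleeve is within about 0.3 mm of where it started. In both camera views the blue lever and the loose things look unmoved. The force on the tool reads about zero.

**Disagreements:**
- My approach move added up to 60 mm instead of the 45 mm I intended. The first contact came one move early, at about 3 N, with no effect.
- There was an unexplained upward force of 6–8 N on the tool during the hold, which I put down to friction on the sleeve.

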